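# Park the bar-handled plunger in the keyed port of the service dock

## Task

A melt-flow test is over: take the plunger with the flat bar handle out of its parking cup, turn it so that its rectangular shank matches the rectangular opening in the service dock, and lower it through, without dropping it, until its flange rests flat on the dock; then let go. Leave the plunger with the round knob where it stands.

Things in the scene. Friction and masses are not known exactly. Their poses are not given: they have to be found in the camera images.
- bar_plunger: Bare metal plunger, 0.3-0.55 kg, upright in its cup. Origin: centre of its flange's underside; z up, x along bar handle and wide side of shank. Up from origin: round flange 70 dia x 8 thick, then flat bar handle 60 (x) x 16 (y) x 45 high, top 53 above origin; grip it across the 16. Down: rectangular shank 40 (x) x 22 (y) x 60 long. Starts turned at least 30 degrees off the port.
- cup_a: Dark steel parking cup of the bar-handled plunger, an upright ring fixed to the bench: 80 outer, 54 inner dia, 62 high; origin at the centre of its underside. The plunger's flange rests on its rim and the shank hangs freely inside; it lifts straight out.
- round_plunger: The other plunger, to be left alone, in a like cup at least 130 from the first, on either side of it. Origin: centre of its flange's underside, 62 above the bench. Flange 70 dia x 8, above it a round knob 30 dia x 45 high, below it a round shank 36 dia x 60 long.
- keyed_port (a point): Centre of the rectangular hole, at the top face (75 above bench) of the service dock: a fixed low box, bare metal top 140 (x) x 200 (y). Hole 50 (x) x 32 (y), 12 thick, open to the bench below; z up. It lies 50 towards +y from the middle of the top; a round hole 42 dia, to stay empty, lies 100 from it towards -y. Half a turn makes no difference.
There are look-alikes about, which are no part of the job. Leave any pink or turquoise look-alike of the bar_plunger alone.

How it is judged:
On the way:
1. the bar-handled plunger is lifted out of its cup, its flange at least 130 mm above the bench (height (world z) of bar_plunger above 0.13 m), for 0.1 s.
At the end, for the whole second after the job is handed in: The bar-handled plunger rests released in the keyed port: within 12 mm of its centre, flange on the top face within 5 mm, wide side within 0.4 rad of the port's long side, upright within 0.12 rad, still; the round-knobbed plunger within 20 mm of its start (horizontal distance between bar_plunger and keyed_port below 0.012 m and z of bar_plunger in the frame of keyed_port between -0.005 and 0.005 m and angle between the x axis of bar_plunger and the x axis of keyed_port, either way round below 0.4 rad and angle between bar_plunger's own z axis and vertical below 0.12 rad and linear speed of bar_plunger below 0.02 m/s and distance of round_plunger from where it was at the start of the episode below 0.02 m); the robot touches nothing.
It fails at once if the round-knobbed plunger is moved by more than 20 mm (distance of round_plunger from where it was at the start of the episode above 0.02 m).
It fails at once if the plunger is dropped down the port (faster than 0.6 m/s with its shank in the hole) (horizontal distance between bar_plunger and keyed_port below 0.02 m and z of bar_plunger in the frame of keyed_port below 0.06 m and linear speed of bar_plunger above 0.6 m/s).
It also fails if it takes over 35 s, if anything falls off the work surface, if the arm or the gripper's body presses on something with over 40 N, if the wrist force passes 120 N, or if a joint passes its speed limit or range.

## Robot

A 6-joint arm with a two-finger parallel gripper is mounted at the origin on the work surface. World frame = base frame: x ahead of the robot, y to its left, z up, the work surface at z = 0. Lengths are in m, angles in rad, forces in N, time in s.
With the tool pointing down it reaches from about 0.25 to 0.725 m from the base axis. Payload 4 kg.
Tool frame: the origin (TCP) lies on the centre line of the jaws, within the pads' length; the fingertips stand 19 mm ahead of it and the grasp point (between the pads) is the TCP; z points along the fingers, y is the line along which they close (so a half turn about z gives the same grasp; the last joint's range is limited). The gripper opens to 85 mm and grips with 20 to 120 N. Pads are 22 mm wide; open, the fingers measure 114 mm over their backs; the gripper's body (76 mm by 85 mm) begins 54 mm behind the grasp point. The pads swing forward as they close: fully open they stand 13 mm farther back than shut.
Start: joints at [1.207, 0.241, 0.005, 1.335, 0, 1.571], TCP at [0.178, 0.467, 0.216] pointing down, gripper open.
Joint ranges: [-2.72, 2.72], [-1.05, 1.87], [-1.09, 1.28], [-1.99, 2.15], [-1.42, 1.44], [-3.14, 3.14]. Speed limits (rad/s): [2.79, 2.79, 3.14, 3.14, 3.14, 3.14].

## Interface

Orientations are given as a unit quaternion [w, x, y, z].
In Python, from workcell import r, viewer gives the robot as it stands.
- The arm moves only by the tool servo_tool, never from a script. Its argument "moves" is text: rows parted by semicolons, each of 5 numbers parted by spaces: the closure, from -1 (fully open) to 1 (shut), then the shift along the world's x, y, z in cm, then the turn about the world's z in rad. A call has 1 to 5 rows; each row is the pose to reach, as a shift and turn from the pose commanded when the call began; what a row does not reach only later rows make up. A row lasts 1/12 s, in which the tool goes at most 41.7 mm and 7.16 degrees, less where a joint would pass 70% of its speed; a pose out of reach is approached as far as the arm can. A call with a gripper value outside its range is refused whole. The fingers move at their own pace and stop on an object; "grip_force" is the grip in N (left out, the last holds). Time passes only in rows, so rows that repeat a pose let the fingers close. It gives the time, the measured TCP pose, the force, the opening and the grip force at its end, in the units of the state.
- r.get_obs(): the state, without advancing time (a new reading comes with each control period).
- viewer.camera(name): name is "scene" or "top" or "wrist"; returns the picture (480x640x3 uint8, red, green, blue); there is no depth.
- viewer.get_calibration(name): a dict with "fovy" (degrees; the focal length in pixels is half the picture's height over the tangent of half this angle, whatever the lens; pixels are square), "cx", "cy" (the principal point, pixels), "cam_to_world" (4x4, takes a point from camera to world coordinates). Camera axes: x right, y down, z forward; pixel columns grow to the right and rows downward; lengths in m; the calibration is good to about 2 mm. The wrist camera is an equidistant fisheye: a pixel r from the principal point sees the ray r / f radians off the axis. A picture is of the moment at which its call begins: read the wrist's pose just before it. get_calibration takes no time and is no camera call; for the wrist camera it gives the pose at the moment of the call.
- r.hand_in(): hands the job in; it is judged then, once.
Trained networks look in the newest picture that a camera, given by its name, has taken for a name from the list of things; names that differ only in an ending like _2 or _b are one class to them, and where a whole thing is asked for, a point or a joint stands for the part that bears it (a point fixed in the world has none). Each returns a list of dicts, best first, with "score" (0 to 1); they miss things now and then, are a little off and sometimes report something else, mostly with a low value. They report only what shows in the picture. A call takes as long as a camera call. They do not tell look-alikes from the thing itself.
- viewer.look_for(camera, label): "point" ([x, y, z] in m, in world coordinates, good to about 4 mm: the middle of the surface that is visible of it).
- viewer.masks_of(camera, label): "region" (480x640 bool, what is visible of it).
- viewer.place_of(camera, label): "point" ([x, y, z] in m, in world coordinates, good to about 4 mm: a listed point, or the origin of a listed thing).
The state is a dict: "time": time; "joint_pos": joint angles; "joint_vel": joint speeds; "joint_efforts": joint torques, N m; "eef_pos": TCP position; "eef_rot": TCP orientation; "force": force on the tool from outside, world axes, zero at the start; "torque": the same for the moment, N m; "finger_gap": finger opening in m; "grip_force": force on a finger pad.
Only numpy, scipy, OpenCV 4.12 (cv2) and the standard library are available. Lean on these libraries where they do the work, as an engineer would, in place of code of your own. Each camera call takes 0.05 s, during which the arm holds its last target. There are 200 camera calls.

## Working session

There is one attempt and no reset: what is moved stays moved. The work goes in short steps, Python scripts to look and compute and a tool call to move; the robot and the scene stay as the last step left them, time stands still between calls to the robot, and variables do not carry over. Pictures are saved under pics/ and viewed, at most 10 in all, crops included, and the job is handed in when it is done.

Besides the shell and the picture viewer there is one more tool, called after "Call:" in YAML: its name, and indented under it one key for each argument. servo_tool: Moves the arm, as the interface text tells. Its arguments: {"type":"object","properties":{"moves":{"type":"string"},"grip_force":{"type":"number"}},"required":["moves"]}

```bash
mkdir -p pics; python3 - <<'E'
from workcell import r, viewer
import cv2,numpy as np
o=r.get_obs();print(o['time'],o['eef_pos'],o['eef_rot'],o['finger_gap'])
for c in ['top','scene']:
    im=viewer.camera(c);cv2.imwrite(f'pics/{c}0.png',im[:,:,::-1])
    K=viewer.get_calibration(c);M=np.array(K['cam_to_world']);f=240/np.tan(np.radians(K['fovy'])/2)
    print(c,K['fovy'],M[:3,3].round(3))
    for l in ['bar_plunger','cup_a','round_plunger','keyed_port']:
        for d in viewer.place_of(c,l):
            q=np.linalg.inv(M)@np.append(d['point'],1)
            print(l,np.round(d['point'],3),round(d['score'],2),(f*q[0]/q[2]+K['cx']).round(),(f*q[1]/q[2]+K['cy']).round())
E
```

```text
0.0 [0.17766094 0.46665698 0.2155077 ] [-1.96017916e-04  1.80893443e-01  9.83502137e-01 -1.03453620e-03] 0.08560995721174199
top 50.01082648784637 [0.479 0.068 0.848]
bar_plunger [0.596 0.105 0.061] 0.89 280.0 191.0
bar_plunger [0.566 0.223 0.063] 0.83 203.0 213.0
bar_plunger [0.478 0.012 0.064] 0.65 344.0 266.0
round_plunger [0.467 0.309 0.058] 0.89 149.0 279.0
keyed_port [ 0.555 -0.136  0.074] 0.81 440.0 213.0
scene 48.133305415070836 [1.016 0.232 0.753]
bar_plunger [0.565 0.222 0.065] 0.79 416.0 304.0
bar_plunger [0.468 0.125 0.061] 0.63 374.0 240.0
bar_plunger [0.594 0.104 0.062] 0.62 335.0 295.0
bar_plunger [0.477 0.012 0.057] 0.56 308.0 225.0
cup_a [0.597 0.105 0.003] 0.93 334.0 317.0
round_plunger [0.47  0.304 0.06 ] 0.93 481.0 274.0
keyed_port [ 0.557 -0.134  0.071] 0.82 207.0 229.0
```

View pics/top0.png

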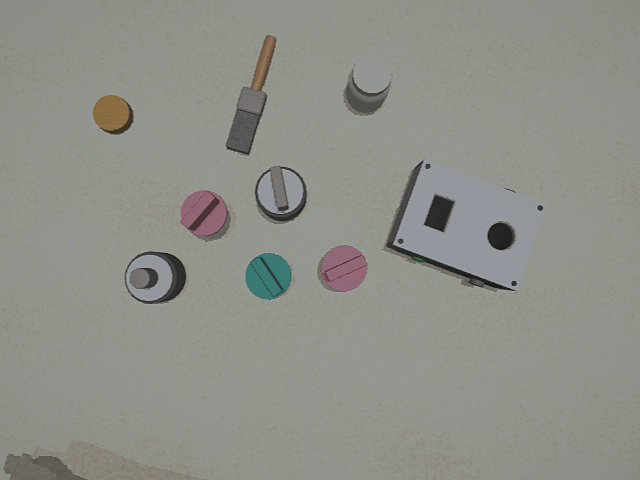

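View pics/scene0.png

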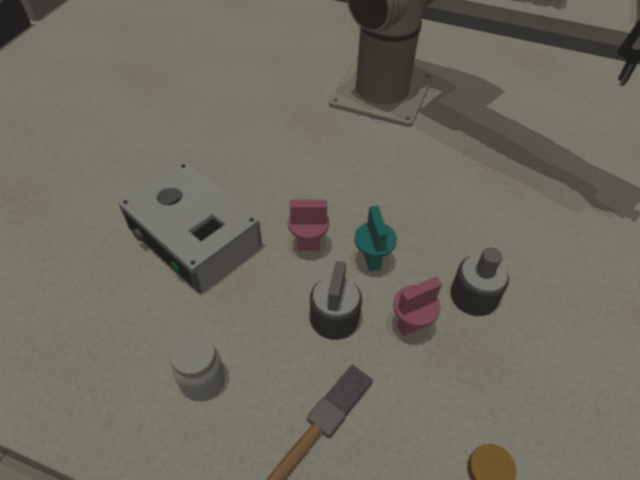

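The candidates for bar_plunger in the top view are: bare metal in a dark cup (280,191), pink (204,213), pink (344,267) and turquoise (268,276). The bare-metal one in the dark cup fits the description, and the pink and turquoise ones are excluded. I'll confirm it in a crop and measure the angles.

```bash
cat > h.py <<'E'
from workcell import r, viewer
import cv2,numpy as np
def ray(c,uv,z):
    K=viewer.get_calibration(c);M=np.array(K['cam_to_world']);f=240/np.tan(np.radians(K['fovy'])/2)
    a=(np.array(uv,float)-[K['cx'],K['cy']])/f
    d=M[:3,:3]@np.append(a,1);return M[:3,3]+d*(z-M[2,3])/d[2]
def quad(c,mask,z):
    n,l,s,ce=cv2.connectedComponentsWithStats(mask.astype(np.uint8))
    i=1+np.argmax(s[1:,4]);cn=cv2.findContours((l==i).astype(np.uint8),0,1)[0][0]
    b=cv2.boxPoints(cv2.minAreaRect(cn));P=np.array([ray(c,p,z) for p in b])
    e=P[1]-P[0],P[2]-P[1];L=[np.linalg.norm(x) for x in e];a=e[int(np.argmax(L))]
    print(s[i],b.round().tolist(),'ctr',P.mean(0).round(4),'size',np.round(L,4),'ang',round(float(np.arctan(a[1]/a[0])),3))
E
python3 - <<'E'
from h import *
im=cv2.imread('pics/top0.png')
cv2.imwrite('pics/crop.png',np.hstack([cv2.resize(im[158:228,245:315],(400,400),interpolation=cv2.INTER_CUBIC),cv2.resize(im[178:248,405:475],(400,400),interpolation=cv2.INTER_CUBIC)]))
g=cv2.cvtColor(im,cv2.COLOR_BGR2GRAY)
m=np.zeros_like(g);m[190:236,422:460]=1
quad('top',(g<80)&(m>0),0.075)
print(g[190,255:305]);print(im[190,270:290].tolist())
E
```

```text
[424 195  30  37 660] [[424.0, 224.0], [435.0, 194.0], [454.0, 201.0], [443.0, 231.0]] ctr [ 0.5549 -0.1344  0.075 ] size [0.0492 0.0311] ang -0.39
[ 72  52  99 144 154 151 150 152 150 151 151 151 153 151 151 151 153 159
 131  84 101 120 118 115 114 117 118 116 115  88 120 157 152 152 151 152
 151 151 151 150 151 150 150 151 152 152 154 151 107  58]
[[158, 151, 148], [160, 153, 150], [167, 159, 156], [135, 132, 129], [82, 84, 85], [99, 101, 103], [117, 119, 122], [116, 117, 120], [113, 114, 117], [112, 113, 116], [114, 116, 120], [116, 117, 120], [113, 115, 118], [113, 114, 118], [86, 87, 90], [119, 121, 119], [156, 159, 155], [155, 153, 150], [159, 153, 148], [157, 151, 148]]
```

View pics/crop.png

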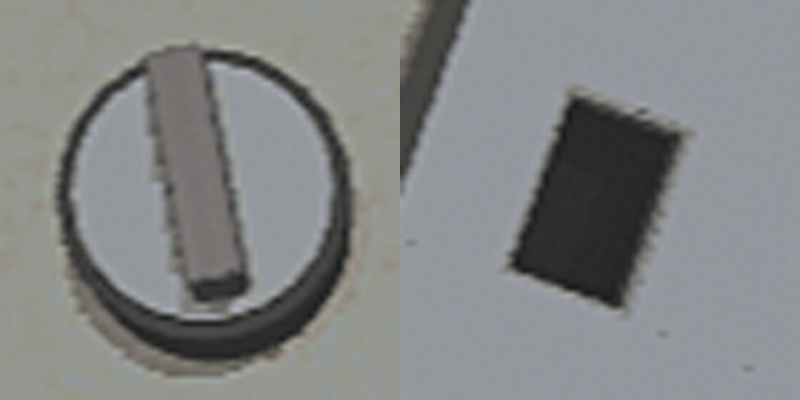

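The crop confirms it: bare grey metal bar on a light flange in a dark cup, with bar-top corners at about (271,168), (280.5,166), (288,207) and (278,207). The port is at (440,213).

```bash
python3 - <<'E'
from h import *
P=np.array([ray('top',p,.115) for p in [(270.9,167.6),(280.5,166.4),(288.05,206.6),(278.25,207.3)]])
e=P[0]+P[1]-P[2]-P[3];print(P.mean(0),np.linalg.norm(e)/2,np.linalg.norm(P[0]-P[1]),np.arctan2(e[1],e[0]))
print(r.get_obs()['eef_pos'])
E
```

```text
[0.59449916 0.10361256 0.115     ] 0.05870583278374304 0.013889167047997978 0.1567353510360825
[0.17789976 0.46725704 0.21638139]
```

Call:
servo_tool:
  moves: "-1 2.8 -2.6 0.5 0.1; -1 5.6 -5.2 0.5 0.2; -1 8.4 -7.8 0.5 0.3; -1 11.2 -10.4 0.5 0.4; -1 14 -13 0.5 0.5"
  grip_force: 60

```text
time: 0.92
eef_pos: [0.3188, 0.3361, 0.2216]
eef_rot: [0.0, -0.071, 0.997, 0.0]
force: [0.7, 0.6, -0.7]
finger_gap: 0.0851
grip_force: 0.0
```

Call:
servo_tool:
  moves: "-1 2.9 -2.5 0 0.02; -1 5.8 -5 0 0.02; -1 8.7 -7.5 0 0.02; -1 11.6 -10 0 0.02; -1 14.5 -12.5 0 0.02"

```text
time: 1.33
eef_pos: [0.4642, 0.2108, 0.2217]
eef_rot: [0.0, -0.078, 0.997, 0.0]
force: [-0.0, 1.3, 0.5]
finger_gap: 0.0851
grip_force: 0.0
```

Call:
servo_tool:
  moves: "-1 2.9 -2.3 0 0; -1 5.8 -4.6 0 0; -1 8.7 -6.9 0 0; -1 11.6 -9.2 0 0; -1 13.1 -10.8 0 0"

```text
time: 1.75
eef_pos: [0.5967, 0.1017, 0.2208]
eef_rot: [0.001, -0.077, 0.997, -0.0]
force: [-0.2, 1.2, -0.0]
finger_gap: 0.0854
grip_force: 0.0
```

Call:
servo_tool:
  moves: "-1 0 0 -1 0; -1 0 0 -2 0; -1 0 0 -3 0; -1 0 0 -4 0; -1 0 0 -4 0"

```text
time: 2.17
eef_pos: [0.5913, 0.105, 0.1784]
eef_rot: [-0.003, -0.079, 0.997, -0.0]
force: [-0.7, 0.4, -1.6]
finger_gap: 0.0854
grip_force: 0.0
```

```bash
python3 - <<'E'
from h import *
o=r.get_obs();print(o['time'],o['eef_pos'],o['eef_rot'])
im=viewer.camera('wrist');cv2.imwrite('pics/w1.png',im[:,:,::-1])
K=viewer.get_calibration('wrist');print(K)
for d in viewer.place_of('wrist','bar_plunger'):print(d['point'],d['score'])
E
```

```text
2.1667 [0.59133263 0.10504715 0.17837406] [-2.73374135e-03 -7.89098211e-02  9.96877992e-01 -1.88344092e-04]
{'fovy': 65.70646984690485, 'cx': 316.8247334707098, 'cy': 234.48126728755983, 'cam_to_world': array([[-1.56987813e-01,  9.49545849e-01,  2.71509682e-01,
         5.22964612e-01],
       [ 9.87600154e-01,  1.51181566e-01,  4.23092066e-02,
         9.45808267e-02],
       [-8.72727581e-04,  2.74785034e-01, -9.61505290e-01,
         3.37247509e-01],
       [ 0.00000000e+00,  0.00000000e+00,  0.00000000e+00,
         1.00000000e+00]])}
[0.5669, 0.2205, 0.0585] 0.77
[0.4682, 0.1253, 0.0581] 0.75
[0.4731, 0.0096, 0.0614] 0.67
[0.5909, 0.1059, 0.0619] 0.63
```

View pics/w1.png

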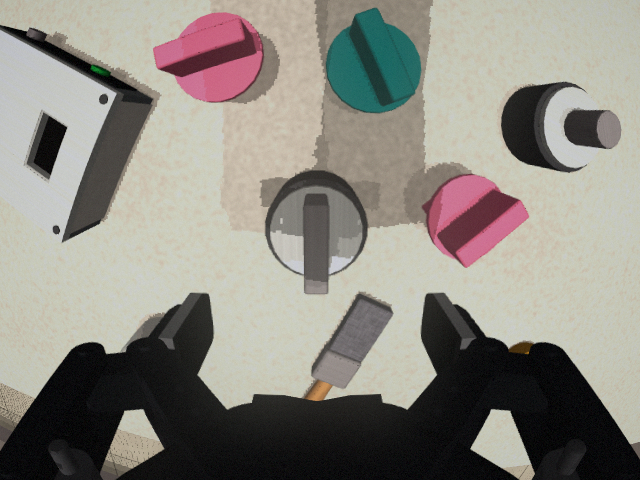

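The wrist view shows the metal bar upright at columns 304–328, centred between the pads (about 200 and 437) and parallel to them. Next I descend and grip.

Call:
servo_tool:
  moves: "-1 0.1 0 -2 0; -1 0.1 0 -4 0; -1 0.1 0 -6 0; -1 0.1 0 -7.5 0; -1 0.1 0 -8 0"

```text
time: 2.68
eef_pos: [0.5933, 0.1047, 0.0995]
eef_rot: [-0.002, -0.079, 0.997, -0.0]
force: [-0.2, 0.0, -0.3]
finger_gap: 0.0852
grip_force: 0.0
```

Call:
servo_tool:
  moves: "1 0 0 0 0; 1 0 0 0 0; 1 0 0 0 0; 1 0 0 0 0; 1 0 0 0 0"
  grip_force: 70

```text
time: 3.1
eef_pos: [0.5957, 0.1045, 0.1027]
eef_rot: [0.001, -0.078, 0.997, 0.0]
force: [-0.0, 0.6, -0.2]
finger_gap: 0.0254
grip_force: 0.0
```

Call:
servo_tool:
  moves: "1 0 0 0 0; 1 0 0 0 0; 1 0 0 0 0; 1 0 0 0 0; 1 0 0 0 0"

```text
time: 3.52
eef_pos: [0.5949, 0.1042, 0.1014]
eef_rot: [-0.0, -0.078, 0.997, -0.0]
force: [0.6, 1.1, 0.2]
finger_gap: 0.0002
grip_force: 0.0
```

The gripper shut on nothing, so I need to look before moving.

```bash
python3 - <<'E'
from h import *
im=viewer.camera('wrist');s=viewer.camera('scene')
s=cv2.resize(s[190:370,250:490],(640,480))
cv2.imwrite('pics/w2.png',cv2.resize(np.vstack([im,s]),(450,600+0*1),interpolation=cv2.INTER_AREA)[:,:,::-1])
for d in viewer.place_of('scene','bar_plunger'):print(d['point'],d['score'])
E
```

```text
[0.5946, 0.1078, 0.0609] 0.97
[0.5634, 0.2215, 0.0623] 0.9
[0.4705, 0.1281, 0.0614] 0.86
[0.4746, 0.0097, 0.0582] 0.72
```

View pics/w2.png

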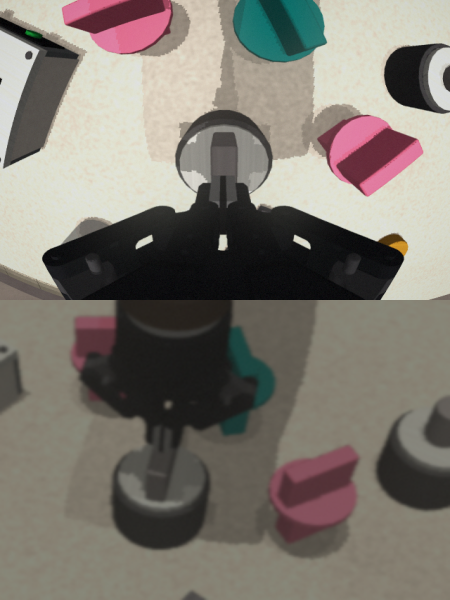

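```bash
python3 - <<'E'
from h import *
o=r.get_obs();print(o['time'],o['eef_pos'],o['finger_gap'],o['grip_force'],o['joint_pos'])
w=viewer.camera('wrist');s=viewer.camera('scene')
a=cv2.resize(w[150:350,220:420],(400,400),interpolation=cv2.INTER_CUBIC);b=cv2.resize(s[220:330,280:390],(400,400),interpolation=cv2.INTER_CUBIC)
cv2.imwrite('pics/w3.png',np.clip(np.hstack([a,b])[:,:,::-1].astype(float)*1.7,0,255))
E
```

```text
3.6667 [0.59489181 0.10425687 0.10135618] 0.00014980718004173205 0.0 [ 1.73505299e-01  5.13038426e-01  1.01225601e-01  1.15909370e+00
 -2.59501455e-05  1.73205735e-02][ WARN:0@1.064] global loadsave.cpp:1063 imwrite_ Unsupported depth image for selected encoder is fallbacked to CV_8U.
```

View pics/w3.png

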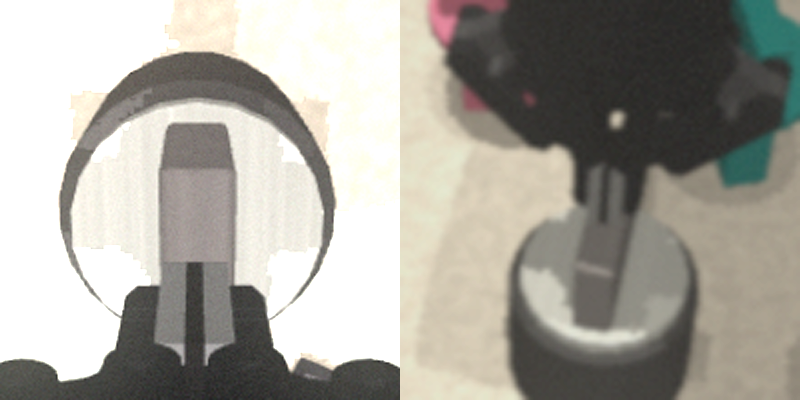

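The pads (light grey, with a dark seam at crop column 195) have shut with the bar still outside them: it stands just ahead of or below the tips. I'll project the fingertip position to see by how much.

```bash
python3 - <<'E'
from h import *
K=viewer.get_calibration('scene');M=np.linalg.inv(np.array(K['cam_to_world']));f=240/np.tan(np.radians(K['fovy'])/2)
def pj(p):
    q=M@np.append(p,1);return (f*q[:2]/q[2]+[K['cx'],K['cy']]).round(1)
for z in (.07,.082,.1,.115,.13,.14): print(z,pj([.595,.104,z]))
u=np.array([np.cos(.157),np.sin(.157),0])*.03;c=np.array([.595,.104,.115])
print('bar top ends',pj(c-u),pj(c+u),'bottom near',pj(c+u-[0,0,.045]))
K=viewer.get_calibration('wrist');W=np.array(K['cam_to_world']);f2=240/np.tan(np.radians(K['fovy'])/2)
def pw(p):
    q=np.linalg.inv(W)@np.append(p,1);t=np.arctan2(np.hypot(q[0],q[1]),q[2]);n=q[:2]/np.hypot(q[0],q[1]);return (f2*t*n+[K['cx'],K['cy']]).round(1)
t=r.get_obs()['eef_pos'];print(t)
for z in (-.019,0,.02,.04):print('w',z,pw(t+[0,0,z]))
print('bar near/far top',pw(c-u),pw(c+u),'flange',pw(c-[0,0,.053]))
E
```

```text
0.07 [335.1 293.1]
0.082 [335.4 288.7]
0.1 [335.9 282. ]
0.115 [336.3 276.1]
0.13 [336.7 270.1]
0.14 [337. 266.]
bar top ends [340.3 259.7] [332.2 293.4] bottom near [331.2 310. ]
[0.59489549 0.10429357 0.10135918]
w -0.019 [316.4 270.8]
w 0 [316.3 286. ]
w 0.02 [316.2 305.7]
w 0.04 [316.  330.5]
bar near/far top [315.3 231.6] [315.7 356.4] flange [315.9 257.5]
```

The fingertips stand at about z = 0.122, roughly 40 mm higher than the reported TCP implies. They shut just above the bar top (0.115). I'll open, descend a further 3.8 cm in small steps watching the force, and close again.

Call:
servo_tool:
  moves: "-1 0 0 0.5 0; -1 0 0 0.5 0; -1 0 0 0.5 0; -1 0 0 0.5 0; -1 0 0 0.5 0"

```text
time: 4.18
eef_pos: [0.5949, 0.1043, 0.1064]
eef_rot: [0.0, -0.078, 0.997, -0.0]
force: [0.9, -0.4, -0.6]
finger_gap: 0.0605
grip_force: 0.0
```

Call:
servo_tool:
  moves: "-1 0 0 0 0; -1 0 0 -0.5 0; -1 0 0 -1 0; -1 0 0 -1.5 0; -1 0 0 -2 0"

```text
time: 4.6
eef_pos: [0.5946, 0.1042, 0.0855]
eef_rot: [-0.0, -0.078, 0.997, -0.0]
force: [-0.2, -0.3, -0.1]
finger_gap: 0.0856
grip_force: 0.0
```

Call:
servo_tool:
  moves: "-1 0 0 -0.5 0; -1 0 0 -1 0; -1 0 0 -1.5 0; -1 0 0 -2 0; -1 0 0 -2.2 0"

```text
time: 5.02
eef_pos: [0.5944, 0.1042, 0.0633]
eef_rot: [-0.001, -0.078, 0.997, -0.0]
force: [0.2, 0.6, 0.5]
finger_gap: 0.0853
grip_force: 0.0
```

Call:
servo_tool:
  moves: "1 0 0 0 0; 1 0 0 0 0; 1 0 0 0 0; 1 0 0 0 0; 1 0 0 0 0"

```text
time: 5.43
eef_pos: [0.5952, 0.1043, 0.0648]
eef_rot: [0.0, -0.078, 0.997, 0.0]
force: [0.1, 0.1, -1.0]
finger_gap: 0.0257
grip_force: 0.0
```

Call:
servo_tool:
  moves: "1 0 0 0 0; 1 0 0 0 0; 1 0 0 0 0; 1 0 0 0 0; 1 0 0 0 0"

```text
time: 5.85
eef_pos: [0.5953, 0.1045, 0.0649]
eef_rot: [0.0, -0.078, 0.997, 0.0]
force: [-1.4, 1.3, 3.4]
finger_gap: 0.015
grip_force: 69.0
```

Gripped: opening 15 mm, grip force 69 N. Lifting.

Call:
servo_tool:
  moves: "1 0 0 1 0; 1 0 0 3 0; 1 0 0 5.5 0; 1 0 0 8 0; 1 0 0 10.5 0"

```text
time: 6.27
eef_pos: [0.5937, 0.1038, 0.1696]
eef_rot: [-0.002, -0.078, 0.997, -0.0]
force: [0.7, -0.1, -4.7]
finger_gap: 0.0151
grip_force: 68.4
```

Call:
servo_tool:
  moves: "1 0 0 1.5 -0.1; 1 -0.5 -3 1.5 -0.2; 1 -1 -6 1.5 -0.3; 1 -1.5 -9 1.5 -0.4; 1 -2 -12 1.5 -0.5"

```text
time: 6.68
eef_pos: [0.5737, -0.0169, 0.1839]
eef_rot: [-0.001, 0.173, 0.985, -0.0]
force: [0.3, -0.3, -3.4]
finger_gap: 0.0152
grip_force: 69.0
```

Call:
servo_tool:
  moves: "1 -0.5 -3 0 -0.05; 1 -1 -6 0 -0.05; 1 -1.5 -9 0 -0.05; 1 -2 -11.8 0 -0.05; 1 -2 -11.8 0 -0.05"

```text
time: 7.1
eef_pos: [0.5528, -0.1391, 0.1838]
eef_rot: [-0.001, 0.199, 0.98, -0.002]
force: [1.6, 0.6, -3.9]
finger_gap: 0.015
grip_force: 69.3
```

```bash
python3 - <<'E'
from h import *
o=r.get_obs();print(o['time'],o['eef_pos'],o['eef_rot'],o['finger_gap'],o['grip_force'])
w=viewer.camera('wrist')
for c in ['wrist','scene','top']:
    if c!='wrist': s=viewer.camera(c)
    for l in ['bar_plunger','keyed_port']:
        for d in viewer.place_of(c,l):print(c,l,d['point'],d['score'])
    if c=='scene': S=s
cv2.imwrite('pics/w4.png',cv2.resize(np.hstack([w[80:480,120:520],S[60:460,60:460]]),(800,400))[:,:,::-1])
E
```

```text
7.1 [ 0.55279853 -0.13907111  0.18380462] [-0.00119359  0.19882456  0.98003279 -0.00176023] 0.015036211542690362 69.32839393615723
wrist bar_plunger [0.467, 0.1263, 0.059] 0.73
wrist bar_plunger [0.4753, 0.0096, 0.062] 0.73
wrist bar_plunger [0.5513, -0.1395, 0.1821] 0.67
wrist keyed_port [0.5515, -0.1384, 0.0748] 0.68
scene bar_plunger [0.4756, 0.0137, 0.059] 0.71
scene bar_plunger [0.5532, -0.1348, 0.1807] 0.7
scene bar_plunger [0.4712, 0.1277, 0.0588] 0.66
scene bar_plunger [0.5632, 0.2217, 0.064] 0.61
scene keyed_port [0.5539, -0.1364, 0.072] 0.95
scene keyed_port [0.5545, -0.1348, 0.1816] 0.41
top bar_plunger [0.5575, -0.1347, 0.1813] 0.77
top bar_plunger [0.566, 0.2196, 0.0608] 0.71
top bar_plunger [0.4687, 0.1288, 0.0575] 0.71
top bar_plunger [0.4791, 0.0144, 0.0612] 0.69
top keyed_port [0.5541, -0.1339, 0.07] 0.63
```

View pics/w4.png

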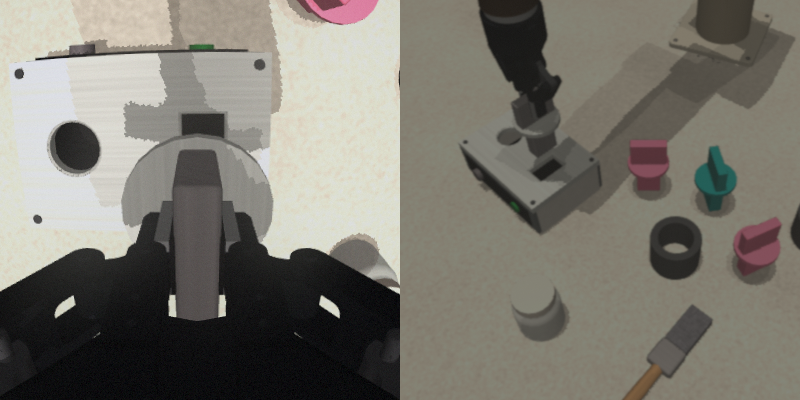

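The scene view shows the plunger held upright over the port and the empty cup behind. In the wrist view the visible end of the hole (columns 302–345) sits slightly right of the bar (centre 317). I'll quantify that offset.

```bash
python3 - <<'E'
from h import *
from scipy.optimize import least_squares
o=r.get_obs();print(o['eef_pos'],o['eef_rot'],o['time'])
K=viewer.get_calibration('wrist');W=np.array(K['cam_to_world']);f2=240/np.tan(np.radians(K['fovy'])/2)
im=viewer.camera('wrist');g=cv2.cvtColor(im,cv2.COLOR_RGB2GRAY)
def pw(p):
    q=np.linalg.inv(W)@np.append(p,1);h=np.hypot(q[0],q[1]);return f2*np.arctan2(h,q[2])*q[:2]/h+[K['cx'],K['cy']]
def corners(c,a,hx,hy):
    R=np.array([[np.cos(a),-np.sin(a)],[np.sin(a),np.cos(a)]]);return [np.append(c[:2]+R@[sx*hx,sy*hy],c[2]) for sx,sy in((-1,-1),(-1,1),(1,1),(1,-1))]
print('port corners',[pw(p).round(1).tolist() for p in corners(np.array([.5549,-.1344,.075]),-.39,.025,.016)])
a=np.arctan2(o['eef_rot'][2]**2-o['eef_rot'][1]**2,2*o['eef_rot'][1]*o['eef_rot'][2])-np.pi/2;print('bar ang',a)
print('bar corners',[pw(p).round(1).tolist() for p in corners(np.array([*o['eef_pos'][:2],.1838+.05]),a,.03,.008)])
print(pw(np.array([*o['eef_pos'][:2],.18])))
for y in(200,205,210):print(y,g[y,290:356].tolist())
print(g[180:205,315].tolist())
cv2.imwrite('pics/w5.png',cv2.resize(im[170:350,220:420],(800,600))[:,:,::-1][:,:,:])
E
```

```text
[ 0.55506793 -0.13271727  0.18439054] [-8.87550731e-05  1.94811482e-01  9.80840700e-01  1.82867677e-05] 7.55
port corners [[292.1, 193.3], [336.0, 193.2], [335.3, 258.1], [293.4, 258.1]]
bar ang -0.3921304927927727
bar corners [[289.5, 263.4], [341.1, 263.4], [336.5, 408.4], [294.7, 408.4]]
[315.916065   282.64835019]
200 [121, 111, 83, 52, 50, 50, 50, 49, 48, 48, 46, 47, 48, 49, 48, 44, 50, 49, 49, 49, 45, 46, 47, 48, 46, 46, 46, 44, 45, 49, 45, 48, 44, 48, 50, 47, 47, 45, 45, 42, 46, 45, 47, 48, 65, 108, 122, 129, 135, 142, 141, 140, 142, 142, 144, 164, 172, 172, 172, 173, 173, 173, 172, 173, 170, 173]
205 [120, 109, 84, 52, 49, 49, 48, 48, 46, 53, 47, 48, 47, 46, 45, 45, 46, 49, 46, 46, 46, 45, 46, 47, 48, 46, 46, 43, 48, 44, 43, 46, 46, 45, 44, 45, 50, 48, 47, 44, 46, 48, 47, 50, 63, 103, 119, 123, 132, 137, 139, 136, 139, 138, 138, 138, 137, 149, 164, 163, 166, 166, 167, 167, 164, 165]
210 [121, 110, 86, 50, 45, 50, 45, 47, 42, 46, 47, 49, 46, 45, 46, 44, 47, 43, 44, 47, 46, 42, 49, 43, 42, 41, 45, 45, 45, 46, 50, 46, 45, 42, 46, 46, 44, 45, 46, 47, 43, 49, 43, 47, 75, 107, 122, 123, 132, 138, 140, 139, 141, 135, 139, 139, 141, 138, 144, 148, 147, 140, 141, 138, 141, 136]
[136, 135, 141, 136, 138, 140, 142, 142, 141, 138, 141, 129, 125, 99, 67, 47, 47, 48, 42, 46, 46, 48, 50, 44, 46]
```

View pics/w5.png

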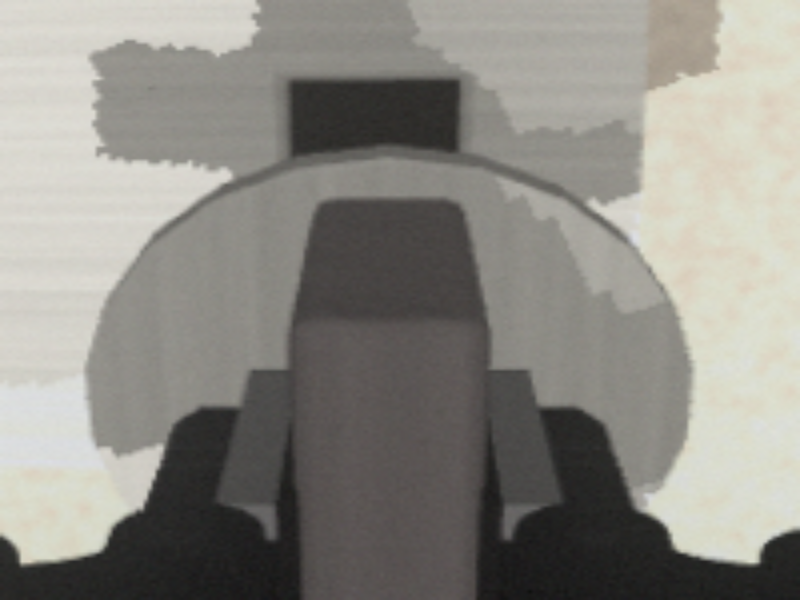

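Settled, the hole's edge (columns 292–334, row 193) matches the port estimate (0.555, -0.134). The bar centre is about 2 mm towards +y. I'll correct that and lower slowly.

Call:
servo_tool:
  moves: "1 -0.1 -0.2 0 0; 1 -0.1 -0.2 -1 0; 1 -0.1 -0.2 -2 0; 1 -0.1 -0.2 -3 0; 1 -0.1 -0.2 -4 0"

```text
time: 8.02
eef_pos: [0.5532, -0.1356, 0.1426]
eef_rot: [-0.001, 0.196, 0.981, 0.0]
force: [-0.2, -0.8, -4.7]
finger_gap: 0.0151
grip_force: 69.3
```

Call:
servo_tool:
  moves: "1 0 0 -0.4 0; 1 0 0 -0.8 0; 1 0 0 -1.2 0; 1 0 0 -1.6 0; 1 0 0 -2 0"

```text
time: 8.43
eef_pos: [0.5542, -0.1358, 0.1244]
eef_rot: [0.0, 0.196, 0.981, -0.0]
force: [0.5, 0.1, -3.5]
finger_gap: 0.0152
grip_force: 69.3
```

Call:
servo_tool:
  moves: "1 0 0 -0.5 0; 1 0 0 -1 0; 1 0 0 -1.5 0; 1 0 0 -2 0; 1 0 0 -2.5 0"

```text
time: 8.85
eef_pos: [0.5539, -0.1357, 0.0989]
eef_rot: [-0.0, 0.196, 0.981, 0.0]
force: [-0.3, 0.4, -4.1]
finger_gap: 0.0154
grip_force: 69.3
```

The shank is in the hole with no contact force. About 2 cm remains.

Call:
servo_tool:
  moves: "1 0 0 -0.5 0; 1 0 0 -1 0; 1 0 0 -1.4 0; 1 0 0 -1.7 0; 1 0 0 -1.9 0"

```text
time: 9.27
eef_pos: [0.5537, -0.1357, 0.0799]
eef_rot: [-0.0, 0.196, 0.981, 0.0]
force: [0.4, 0.1, -3.1]
finger_gap: 0.0153
grip_force: 69.3
```

Call:
servo_tool:
  moves: "1 0 0 0 0; 1 0 0 -0.1 0; 1 0 0 -0.2 0; 1 0 0 -0.2 0; 1 0 0 -0.2 0"

```text
time: 9.68
eef_pos: [0.554, -0.1357, 0.0785]
eef_rot: [0.0, 0.196, 0.981, -0.0]
force: [-0.4, -0.7, -3.8]
finger_gap: 0.0147
grip_force: 69.3
```

Call:
servo_tool:
  moves: "1 0 0 -0.05 0; 1 0 0 -0.1 0; 1 0 0 -0.15 0; 1 0 0 -0.15 0"

```text
time: 10.02
eef_pos: [0.5541, -0.1358, 0.0778]
eef_rot: [0.0, 0.196, 0.981, -0.0]
force: [-1.7, 0.8, 3.9]
finger_gap: 0.0153
grip_force: 70.4
```

Contact: the flange is resting on the dock. I'll release gently and then retreat.

Call:
servo_tool:
  moves: "0.3 0 0 0 0; -0.2 0 0 0 0; -1 0 0 0 0; -1 0 0 0 0; -1 0 0 0 0"

```text
time: 10.43
eef_pos: [0.5541, -0.1358, 0.0769]
eef_rot: [0.0, 0.196, 0.981, 0.0]
force: [-0.8, -0.9, -0.4]
finger_gap: 0.0748
grip_force: 0.0
```

Call:
servo_tool:
  moves: "-1 0 0 0 0; -1 0 0 0 0; -1 0 0 0 0; -1 0 0 0 0; -1 0 0 0.5 0"

```text
time: 10.85
eef_pos: [0.5531, -0.1355, 0.081]
eef_rot: [-0.001, 0.196, 0.981, 0.0]
force: [0.0, 0.4, 0.1]
finger_gap: 0.0855
grip_force: 0.0
```

Call:
servo_tool:
  moves: "-1 0 0 2 0; -1 0 0 4 0; -1 0 0 7 0; -1 0 0 10 0; -1 0 0 13 0"

```text
time: 11.27
eef_pos: [0.5536, -0.1356, 0.2135]
eef_rot: [-0.0, 0.196, 0.981, -0.0]
force: [1.1, -1.0, -0.0]
finger_gap: 0.0854
grip_force: 0.0
```

```bash
python3 - <<'E'
from h import *
o=r.get_obs();print(o['time'],o['eef_pos'],o['finger_gap'])
S=viewer.camera('scene')
for l in ['bar_plunger','keyed_port','round_plunger']:
    for d in viewer.place_of('scene',l):print(l,d['point'],d['score'])
w=viewer.camera('wrist')
for d in viewer.place_of('wrist','bar_plunger'):print(d['point'],d['score'])
cv2.imwrite('pics/end.png',np.hstack([cv2.resize(w[100:400,170:470],(400,400)),cv2.resize(S[130:330,90:290],(400,400))])[:,:,::-1])
E
```

```text
11.2667 [ 0.5535756  -0.13564625  0.21351431] 0.08538828763251724
bar_plunger [0.5512, -0.1352, 0.0752] 0.85
bar_plunger [0.4785, 0.014, 0.0574] 0.83
bar_plunger [0.5639, 0.2177, 0.0638] 0.82
bar_plunger [0.4717, 0.1248, 0.0607] 0.82
[0.5676, 0.2193, 0.0596] 0.89
[0.4689, 0.122, 0.0595] 0.88
[0.5476, -0.1342, 0.0771] 0.8
[0.4747, 0.013, 0.0616] 0.69
```

View pics/end.png

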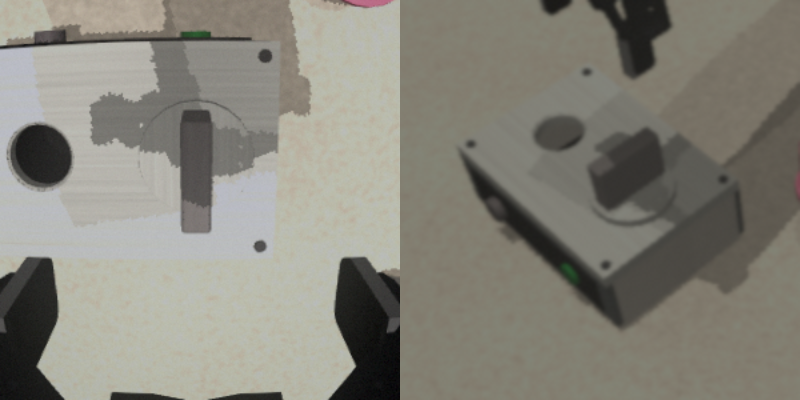

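The plunger's flange sits flat on the dock with the bar along the port, at crop (196,160). The round hole is empty and the gripper is clear, so I'm handing in.

```bash
python3 -c "
from workcell import r
print(r.hand_in())"
```

```text
the job is handed in; nothing more can be done
None
```

The bar-handled plunger sits in the keyed port with its flange flat on the dock and the gripper clear. The job was handed in just after 11.3 s, with no verdict returned. The first grip closed above the bar and was redone, and the round-knobbed plunger was never approached but not re-measured at the end.

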